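Hang the suction clip on the heater guard and half-turn its bayonet cap

TASK

Get the standing grey heater guard ready to go back on the tank: hang the large red suction clip by its ring over the guard's neck so that it lies flat on the shoulder, and let go of it. Then put the black end cap into the neck on top of it, lugs down through the two notches until the flange is fully home, and twist it clockwise half of its quarter turn, well before the lock clicks, so that the clip is trapped but can still be swung round. Finish there, still gripping the cap in that position, and leave everything else in the drawer where it is.

Things in the scene. Friction and masses are not known exactly. Their poses are not given: they have to be found in the camera images.
- guard: grey slotted plastic heater guard, an upright cylinder stuck to the tray by its black rubber suction foot (66 mm across): fixed, it cannot move or turn. Origin at the centre of its underside on the tray floor, z up; place and yaw vary. Cage 52 mm across, total height 144 mm. The two notches of its mouth lie along its +x and -x axes, in line with the two small tabs of the foot
- guard_shoulder (a point): centre of the flat ring-shaped top of the guard's shoulder (60 mm across), where the clip lies; 130 mm above the guard's origin. The round neck stands on it, 46 mm outside, 14 mm tall
- guard_mouth (a point): centre of the mouth, at the neck's top, 144 mm above the guard's origin. 4 mm thick lip, 29 mm bore, two notches 54 deg wide reaching out to 21.5 mm. Under the lip a channel runs clockwise (from above) from each notch: about 57 deg of free turn, then a spring tongue (the click), locked at 90 deg. Anticlockwise is blocked after about 15 deg
- clip: LARGE red plastic suction clip, loose, 40 g, lying flat in the tray: ring 59 mm outside, 51 mm inside, 12 mm tall; from it an arm runs along +x to an upright cup 28 mm across (x = 66 to 77 mm). Origin at the ring's centre on its underside, z up; ring, arm and cup all touch z = 0. Over the neck the ring has 2.5 mm to spare all round; which way the arm points does not matter
- clip_arm (a point): middle of the clip's straight arm, the place to grip it: 46 mm from the clip's origin along its +x, 6 mm above its underside. Arm 12 mm wide (y), 12 mm tall, free from x = 30 to 66 mm. The clip balances nearer its ring, so that let go on the shoulder it lies flat
- cap: black plastic bayonet end cap with a grey wing, loose, about 60 g, standing upright, 43 mm tall. Origin at the centre of its underside, z up. Plug 24 mm across, 11 mm tall; at its foot two opposite lugs along +x and -x, 6 mm wide, 5 mm tall, tips 19 mm from the axis; above the plug a flange 56 mm across, 4 mm thick. Fully home the flange lies on the neck's top: origin 133 mm above the guard's
- cap_grip (a point): middle of the cap's wing grip, on its axis, 29 mm above its origin. The wing is 12 mm thick (y), 44 mm long (along x, in line with the lugs), from 15 to 43 mm above the cap's origin; grey, with a white line along its top. The cap is the same when turned by half a turn. Home and turned, it has 2 mm of up and down play
- small_clip: SMALL red suction clip, a bystander: ring 32 mm outside, 25 mm inside (too small for the neck), arm along +x to a 24 mm cup; origin at the ring's centre on its underside
- spare_heater: bystander: glass heater tube with a black head (+x end), 170 mm long (x), 24 mm thick, lying in the tray; origin at the centre of its underside
- pot: bystander: terracotta pot, 76 mm across, 68 mm tall; origin at the centre of its underside
- food_jar: bystander: clear jar with an orange lid, 58 mm across, 78 mm tall; origin at the centre of its underside
- plant: bystander: green plastic plant stem, 160 mm long (x), 36 mm wide, 10 mm tall, lying in the tray; origin at the centre of its underside
- magnet: bystander: black and blue magnetic glass cleaner, 40 x 70 mm, 36 mm tall; origin at the centre of its underside
Not all that is in view belongs to the job. What is shaped like the clip but yellow is not meant.

How it is judged:
On the way, in this order (a step that is already met when the one before it is completed fails the run):
1. the large clip lies flat on the shoulder with its ring round the neck, let go (z of clip in the frame of guard between 0.127 and 0.133 m and horizontal distance between clip and guard below 0.005 m and angle between clip's own z axis and vertical below 0.12 rad and contact force between the fingers and clip below 0.1 N), for 0.2 s.
2. the cap is fully home in the neck, above the clip (z of clip in the frame of guard between 0.127 and 0.133 m and horizontal distance between clip and guard below 0.005 m and angle between each of clip, cap's own z axis and vertical below 0.12 rad and z of cap in the frame of guard between 0.13 and 0.137 m and horizontal distance between cap and guard below 0.004 m), for 0.05 s.
At the end, for the whole second after the job is handed in: the clip lies flat (7 deg) on the shoulder, ring round the neck (centre within 5 mm); the cap is home in the neck (height 4 mm, centre 4 mm, upright within 7 deg), turned clockwise 45 deg (12 deg either way) from the notches, still, and gripped (over 2 N) (all of step 2 and angle between the x axis of cap and the x axis of guard, either way round between 0.576 and 0.995 rad and contact force between the fingers and cap above 2 N and angular speed of cap below 0.2 rad/s); the arm keeps its last pose, push and grip.
It fails at once if the cap is turned on to its lock click (z of cap in the frame of guard between 0.13 and 0.137 m and horizontal distance between cap and guard below 0.004 m and angle between cap's own z axis and vertical below 0.12 rad and angle between the x axis of cap and the x axis of guard, either way round above 1.3 rad).
It fails at once if a bystander in the drawer is shifted by more than 15 mm or tipped (distance of any of small_clip, spare_heater, pot, food_jar, plant, magnet from where it was at the start of the episode above 0.015 m or angle between any of small_clip, spare_heater, pot, food_jar, plant, magnet's own z axis and vertical above 0.3 rad).
It also fails if it takes over 72 s, if anything falls off the work surface, if the arm or the gripper's body presses on something with over 40 N, if the wrist force passes 120 N, or if a joint passes its speed limit or range.

ROBOT

A 7-joint arm with a two-finger parallel gripper is mounted at the origin on the work surface. World frame = base frame: x ahead of the robot, y to its left, z up, the work surface at z = 0. Lengths are in m, angles in rad, forces in N, time in s.
With the tool pointing down it reaches from about 0.4 to 0.9 m from the base axis. Payload 5.5 kg.
Tool frame: the origin (TCP) lies on the centre line of the jaws, within the pads' length; the fingertips stand 17 mm ahead of it and the grasp point (between the pads) lies 2 mm behind it (ctrl.tips_ahead is the distance from the TCP to the fingertips, in m); z points along the fingers, y is the line along which they close (so a half turn about z gives the same grasp; the last joint's range is limited). The gripper opens to 85 mm and grips with 20 to 120 N. Pads are 22 mm wide; open, the fingers measure 114 mm over their backs; the gripper's body (76 mm by 85 mm) begins 54 mm behind the grasp point. The pads swing forward as they close: fully open they stand 13 mm farther back than shut.
Start: joints at [-0.965, 0.501, -0.427, 1.55, 0.221, 1.138, -0.21], TCP at [0.218, 0.612, 0.248] pointing down, gripper open.
Joint ranges: [-2.88, 2.88], [-0.31, 2.03], [-1.54, 1.56], [0.2, 2.42], [-1.41, 4.55], [0.19, 2.02], [-2.57, 2.57]. Speed limits (rad/s): [2.57, 2.57, 3.14, 3.14, 3.14, 3.14, 3.14].

INTERFACE

Orientations are given as a unit quaternion [x, y, z, w].
In Python, from plant import ctrl, vision gives the robot as it stands.
- The arm moves only by the shell command python3 -m pendant 'ROWS' [FORCE]. ROWS is JSON, a list of rows, each a list of 3 entries, a list of its own where there are three numbers: the shift along the tool's x, y, z as a fraction of full scale, then the turn, a rotation vector about the tool's x, y, z as a fraction of full scale, then the opening, from 0 (shut) to 1 (fully open). A call has 1 to 20 rows; each row shifts and turns the commanded pose from where the row before left it, along the tool's axes as they then stand; what a row does not reach is not made up. Full scale, the value 1, is 100 mm for a shift and pi rad for a turn. A row lasts 1/10 s, in which the tool goes at most 50 mm and 8.59 degrees, less where a joint would pass 70% of its speed; a pose out of reach is approached as far as the arm can. A call with a number of a shift or a turn outside -1 to 1 is refused whole. A call with a gripper value outside its range is refused whole. The fingers move at their own pace and stop on an object; FORCE is the grip in N (left out, the last holds). Time passes only in rows, so rows that do not move let the fingers close. It gives the time, the measured TCP pose, the force, the opening and the grip force at its end, in the units of the state.
- ctrl.sense(): the state, without advancing time (a new reading comes with each control period).
- vision.camera(name): name is "scene" or "top" or "wrist"; returns the picture (480x640x3 uint8, blue, green, red); there is no depth.
- vision.camera_info(name): a dict with "intrinsics" (3x3 intrinsics, pixels), "distortion" ([k1, k2, p1, p2, k3] as OpenCV has them; the pictures are not rectified), "R" (3x3) and "t" (3): a world point X has camera coordinates R X + t; the wrist camera has in their place "tool_from_camera" (4x4, takes a point from camera to tool coordinates, whose origin is the TCP and whose axes are the flange's). Camera axes: x right, y down, z forward; pixel columns grow to the right and rows downward; lengths in m; the calibration is good to about 2 mm. A picture is of the moment at which its call begins: read the wrist's pose just before it. camera_info takes no time and is no camera call.
- ctrl.close_job(): hands the job in; it is judged then, once.
The state is a dict: "t": time; "joint_positions": joint angles; "joint_vel": joint speeds; "joint_torque": joint torques, N m; "ee_pos": TCP position; "orientation": TCP orientation; "force": force on the tool from outside, world axes, zero at the start; "torque": the same for the moment, N m; "gripper_width": finger opening in m; "grip_force": force on a finger pad.
Only numpy, scipy, OpenCV 4.12 (cv2) and the standard library are available. Lean on these libraries where they do the work, as an engineer would, in place of code of your own. Each camera call takes 0.05 s, during which the arm holds its last target. There are 200 camera calls.

## Working session

There is one attempt and no reset: what is moved stays moved. The work goes in short steps, Python scripts to look and compute and a shell command to move; the robot and the scene stay as the last step left them, time stands still between calls to the robot, and variables do not carry over. Pictures are saved under pics/ and viewed, at most 10 in all, crops included, and the job is handed in when it is done.

```bash
mkdir -p pics; ls
cat > h.py <<'E'
import numpy as np, cv2
from scipy.spatial.transform import Rotation as R
from plant import ctrl, vision
def snap(name,fn):
    s=ctrl.sense(); im=vision.camera(name); cv2.imwrite('pics/'+fn,im); np.save('pics/'+fn+'.npy',np.r_[s['ee_pos'],s['orientation']]); return im
def cam(name,pose=None):
    i=vision.camera_info(name); K=np.array(i['intrinsics']);D=np.array(i['distortion'])
    if name=='wrist':
        T=np.array(i['tool_from_camera']); W=np.eye(4); W[:3,:3]=R.from_quat(pose[3:]).as_matrix(); W[:3,3]=pose[:3]
        C=np.linalg.inv(W@T); return K,D,C[:3,:3],C[:3,3]
    return K,D,np.array(i['R']),np.array(i['t'])
def px2w(c,uv,z):
    K,D,Rm,t=c; n=cv2.undistortPoints(np.array([[uv]],float),K,D)[0,0]
    d=Rm.T@np.r_[n,1]; o=-Rm.T@t; return o+d*(z-o[2])/d[2]
def w2px(c,X):
    K,D,Rm,t=c; return cv2.projectPoints(np.atleast_2d(np.array(X,float)),cv2.Rodrigues(Rm)[0],t,K,D)[0][:,0]
def rows(tool_delta): pass
E
python3 - <<'E'
from h import *
snap('top','top1.png'); snap('scene','scene1.png')
s=ctrl.sense(); print(s['ee_pos'],s['orientation'],ctrl.tips_ahead)
for n in('top','scene'):
    c=cam(n); print(n,-c[2].T@c[3], c[2][2])
print(vision.camera_info('wrist')['tool_from_camera'])
E
```

```text
pics
[0.2182864  0.61160592 0.2473585 ] [ 1.70497031e-01  9.85357783e-01 -8.77502555e-04 -1.77059100e-04] 0.017
top [ 0.39696661 -0.00152166  1.4112619 ] [ 0.08760226  0.0061601  -0.99613649]
scene [1.04582137 0.1289683  1.00164015] [-0.52771302 -0.09493895 -0.84410045]
[[-1.37341528e-03 -9.52983075e-01 -3.03020417e-01  7.68486345e-02]
 [ 9.99998392e-01 -1.65834411e-03  6.82992944e-04 -1.02882341e-03]
 [-1.15339284e-03 -3.03018991e-01  9.52983820e-01 -1.25659881e-01]
 [ 0.00000000e+00  0.00000000e+00  0.00000000e+00  1.00000000e+00]]
```

View pics/top1.png

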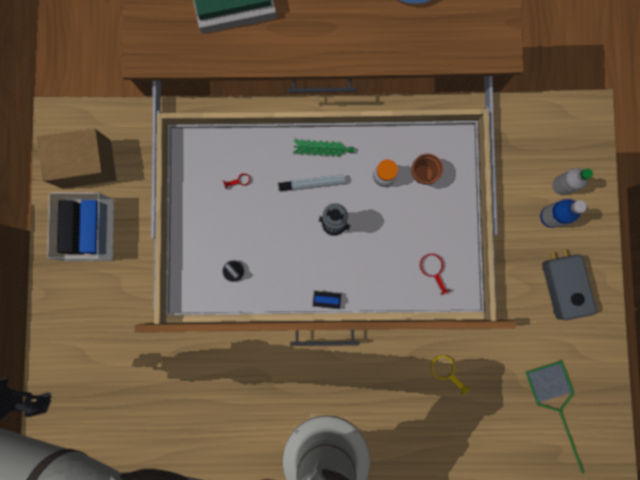

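View pics/scene1.png

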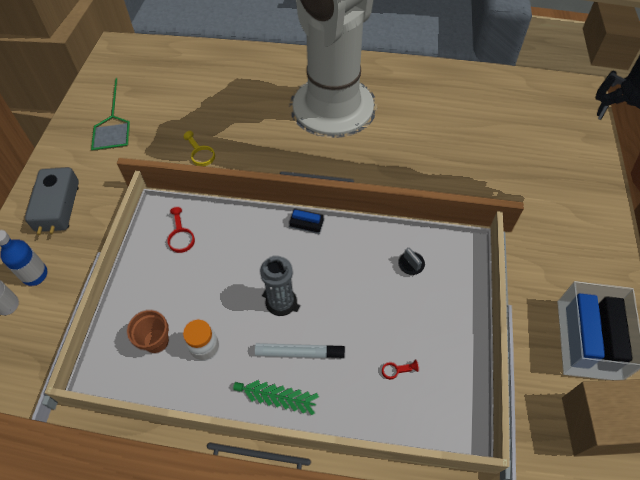

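The top view shows the guard at (335,219), the large clip ring at (432,265) with its cup at (446,291), and the cap at (233,271). The scene view shows them at (278,285), (181,240) and (411,262). I'll enlarge these.

Run:
```python
import cv2,numpy as np
t=cv2.imread('pics/top1.png');s=cv2.imread('pics/scene1.png')
def c(im,x,y): return cv2.resize(im[y:y+60,x:x+53],(265,300),interpolation=cv2.INTER_CUBIC)
m=np.vstack([np.hstack([c(t,310,190),c(t,408,245),c(t,207,241)]),np.hstack([c(s,252,250),c(s,155,200),c(s,385,232)])])
cv2.imwrite('pics/m.png',m)
```

```text
(no output)
```

View pics/m.png

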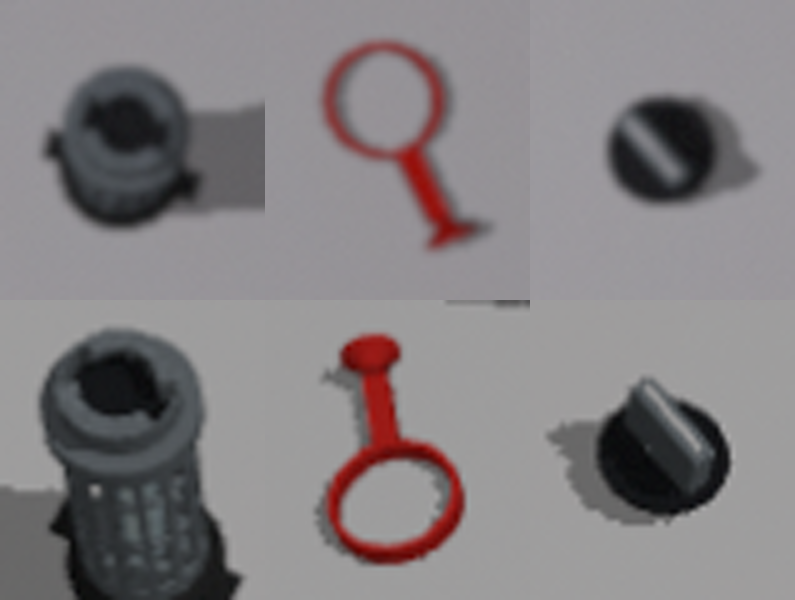

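Run:
```python
from h import *
ct,cs=cam('top'),cam('scene')
def tri(a,b):
    P=[];u=[]
    for c,p in((ct,a),(cs,b)):
        P.append(np.c_[c[2],c[3]]); u.append(cv2.undistortPoints(np.array([[p]],float),c[0],c[1])[0].T)
    X=cv2.triangulatePoints(P[0],P[1],u[0],u[1]); return (X[:3]/X[3]).T[0]
print('mouth',tri((335,214.4),(276,266.4)))
print('ring',tri((432,265),(181.2,240.6)))
print('cap fl',tri((233.4,271),(411.8,263)))
off=lambda o,x,y:(o[0]+x/5,o[1]+y/5)
for z in(0.04,0.06,.08):
  print(z,'ring',px2w(ct,(432,265),z),'cup',px2w(ct,off((408,245),455-265,228),z),px2w(cs,(181.2,240.6),z))
print('notch',px2w(ct,off((310,190),85,107),.19),px2w(ct,off((310,190),163,139),.19))
print('tabs',px2w(ct,off((310,190),52,146),.05),px2w(ct,off((310,190),188,186),.05))
print('wing',px2w(ct,off((207,241),630-530,120),.09),px2w(ct,off((207,241),682-530,180),.09))
```

```text
mouth [ 0.58803939 -0.02794293  0.15620021]
ring [ 0.47717825 -0.27432637  0.01301398]
cap fl [0.46725807 0.22751532 0.02305819]
0.04 ring [ 0.47633731 -0.27110359  0.04      ] cup [ 0.41268007 -0.30362707  0.04      ] [ 0.49230496 -0.26125156  0.04      ]
0.06 ring [ 0.47517968 -0.26717171  0.06      ] cup [ 0.41245088 -0.29922083  0.06      ] [ 0.50381688 -0.25313585  0.06      ]
0.08 ring [ 0.47402205 -0.26323983  0.08      ] cup [ 0.4122217  -0.29481459  0.08      ] [ 0.51532881 -0.24502013  0.08      ]
notch [ 0.59019692 -0.01076878  0.19      ] [ 0.57535054 -0.04548566  0.19      ]
tabs [0.59290533 0.00484145 0.05      ] [ 0.57206289 -0.06264376  0.05      ]
wing [0.47859811 0.23005734 0.09      ] [0.44951898 0.20502309 0.09      ]
```

```bash
cat >> h.py <<'E'
def to(target=None,yaw=None):
    """tool-frame shift (units of 100mm) to world target in present axes; turn fraction about tool z to bring tool x to yaw deg"""
    s=ctrl.sense(); M=R.from_quat(s['orientation']).as_matrix(); y0=np.degrees(np.arctan2(M[1,0],M[0,0]))
    print('pos',np.round(s['ee_pos'],4),'yaw',round(y0,1),'tilt',np.round(M[:,2],3),'F',np.round(s['force'],1),'w',round(s['gripper_width'],4),'g',round(s['grip_force'],1),'t',round(s['t'],2),'q',np.round(s['joint_positions'],2))
    if target is not None: print('shift',np.round(M.T@(np.array(target)-s['ee_pos'])*10,3))
    if yaw is not None: print('turn',round(-((yaw-y0+180)%360-180)/180,4))
E
A='[[-0.228,-0.1725,0],[0,0,0],1]'
python3 -m pendant '[[[-0.228,-0.1725,0],[0,0,0],1],[[-0.228,-0.1725,0],[0,0,0],1],[[-0.228,-0.1725,0],[0,0,0],1],[[-0.228,-0.1725,0],[0,0,0],1],[[-0.228,-0.1725,0],[0,0,0],1],[[-0.228,-0.1725,0],[0,0,0],1],[[-0.228,-0.1725,0],[0,0,0],1],[[-0.228,-0.1725,0],[0,0,0],1],[[-0.228,-0.1725,0],[0,0,0],1],[[-0.228,-0.1725,0],[0,0,0],1],[[-0.228,-0.1725,0],[0,0,0],1],[[-0.228,-0.1725,0],[0,0,0],1],[[-0.228,-0.1725,0],[0,0,0],1],[[-0.228,-0.1725,0],[0,0,0],1],[[-0.228,-0.1725,0],[0,0,0],1],[[-0.228,-0.1725,0],[0,0,0],1]]' 
python3 -c "
from h import *; to((.467,.2275,.2),40.7)"
```

```text
t: 1.7
ee_pos: [0.4695, 0.2285, 0.248]
orientation: [0.17, 0.985, -0.0, -0.0]
force: [-0.3, 0.3, 0.2]
gripper_width: 0.0854
grip_force: 0.0
pos [0.4695 0.2285 0.248 ] yaw 160.4 tilt [-0.001 -0.    -1.   ] F [-0.3  0.3  0.2] w 0.0854 g 0.0 t 1.7 q [-0.27  0.25 -0.27  1.87  0.08  1.02  0.65]
shift [ 0.02  -0.017  0.48 ]
turn 0.6648
```

```bash
python3 -m pendant '[[[0,0,0],[0,0,0.0475],1],[[0,0,0],[0,0,0.0475],1],[[0,0,0],[0,0,0.0475],1],[[0,0,0],[0,0,0.0475],1],[[0,0,0],[0,0,0.0475],1],[[0,0,0],[0,0,0.0475],1],[[0,0,0],[0,0,0.0475],1],[[0,0,0],[0,0,0.0475],1],[[0,0,0],[0,0,0.0475],1],[[0,0,0],[0,0,0.0475],1],[[0,0,0],[0,0,0.0475],1],[[0,0,0],[0,0,0.0475],1],[[0,0,0],[0,0,0.0475],1],[[0,0,0],[0,0,0.0475],1],[[0,0,0.2],[0,0,0],1],[[0,0,0.2],[0,0,0],1],[[0,0,0],[0,0,0],1],[[0,0,0],[0,0,0],1]]' >/dev/null
python3 -c "
from h import *; snap('wrist','cap.png'); to((.535,-.055,.3),27)"
```

```text
pos [0.4695 0.2298 0.2088] yaw 40.7 tilt [ 0.  0. -1.] F [0.3 0.2 0.4] w 0.0855 g 0.0 t 3.55 q [-0.52  0.29  0.02  1.92 -0.01  0.93 -1.36]
shift [-1.358  2.587 -0.912]
turn 0.0759
```

View pics/cap.png

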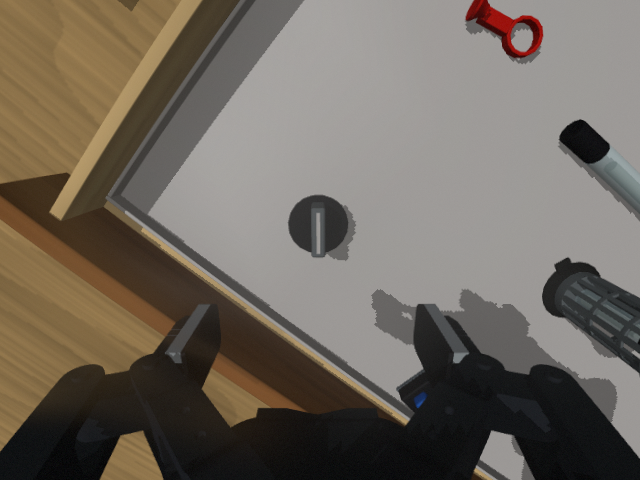

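```bash
python3 -c "
from h import *; c=cam('wrist',np.load('pics/cap.png.npy'))
print(px2w(c,(318,224),.025)); a=px2w(c,(318,208),.053);b=px2w(c,(319,253),.053);print(a,b,np.degrees(np.arctan2(*(a-b)[1::-1])))
print(px2w(c,(318,230.5),.053))
to((.588,-.028,.3),40.7)"
```

```text
[0.46827662 0.22634284 0.025     ]
[0.48427043 0.24018804 0.053     ] [0.45431595 0.21330405 0.053     ] 41.90780878245943
[0.46932006 0.22734923 0.053     ]
pos [0.4695 0.2298 0.2088] yaw 40.7 tilt [ 0.  0. -1.] F [0.3 0.2 0.4] w 0.0855 g 0.0 t 3.55 q [-0.52  0.29  0.02  1.92 -0.01  0.93 -1.36]
shift [-0.78   2.728 -0.912]
turn -0.0002
```

```bash
python3 -m pendant '[[[0,0,-0.3],[0,0,0],1],[[0,0,-0.3],[0,0,0],1],[[0,0,-0.3],[0,0,0],1],[[-0.078,0.273,0],[0,0,0],1],[[-0.078,0.273,0],[0,0,0],1],[[-0.078,0.273,0],[0,0,0],1],[[-0.078,0.273,0],[0,0,0],1],[[-0.078,0.273,0],[0,0,0],1],[[-0.078,0.273,0],[0,0,0],1],[[-0.078,0.273,0],[0,0,0],1],[[-0.078,0.273,0],[0,0,0],1],[[-0.078,0.273,0],[0,0,0],1],[[-0.078,0.273,0],[0,0,0],1],[[0,0,0],[0,0,0],1],[[0,0,0],[0,0,0],1]]' >/dev/null
python3 -c "
from h import *; snap('wrist','guard.png'); to((.436,-.296,.17),27)"
```

```text
pos [ 0.5881 -0.0277  0.299 ] yaw 40.7 tilt [ 0.001  0.001 -1.   ] F [-0.5 -0.5  0.2] w 0.0858 g 0.0 t 5.1 q [-0.16  0.31  0.2   1.67 -0.07  1.16 -0.8 ]
shift [-2.904  1.044  1.287]
turn 0.0759
```

View pics/guard.png

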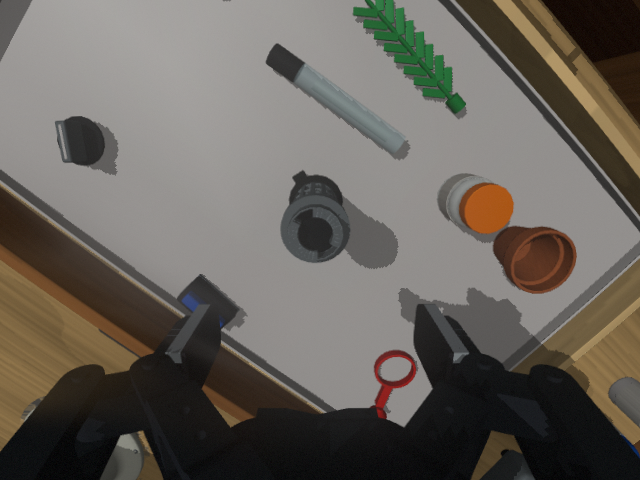

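```bash
python3 -m pendant '[[[-0.264,0.095,0],[0,0,0],1],[[-0.264,0.095,0],[0,0,0],1],[[-0.264,0.095,0],[0,0,0],1],[[-0.264,0.095,0],[0,0,0],1],[[-0.264,0.095,0],[0,0,0],1],[[-0.264,0.095,0],[0,0,0],1],[[-0.264,0.095,0],[0,0,0],1],[[-0.264,0.095,0],[0,0,0],1],[[-0.264,0.095,0],[0,0,0],1],[[-0.264,0.095,0],[0,0,0],1],[[-0.264,0.095,0],[0,0,0],1],[[0,0,0.25],[0,0,0.038],1],[[0,0,0.25],[0,0,0.038],1],[[0,0,0.3],[0,0,0],1],[[0,0,0.3],[0,0,0],1],[[0,0,0.2],[0,0,0],1],[[0,0,0],[0,0,0],1],[[0,0,0],[0,0,0],1]]' >/dev/null
python3 -c "
from h import *; w=snap('wrist','clip.png'); to((.436,-.296,.028),27)
g=cv2.imread('pics/guard.png')
m=np.hstack([cv2.resize(g[165:275,265:365],(400,440),interpolation=cv2.INTER_CUBIC),cv2.resize(w[80:300,220:420],(400,440),interpolation=cv2.INTER_CUBIC)])
cv2.imwrite('pics/m2.png',m)"
```

```text
pos [ 0.4369 -0.2965  0.1696] yaw 27.1 tilt [ 0.002 -0.    -1.   ] F [-0.8 -1.3  1.2] w 0.0854 g 0.0 t 6.95 q [ 0.23  0.37  0.38  1.95 -0.18  0.85 -0.39]
shift [-0.007 -0.01   1.415]
turn 0.0003
```

View pics/m2.png

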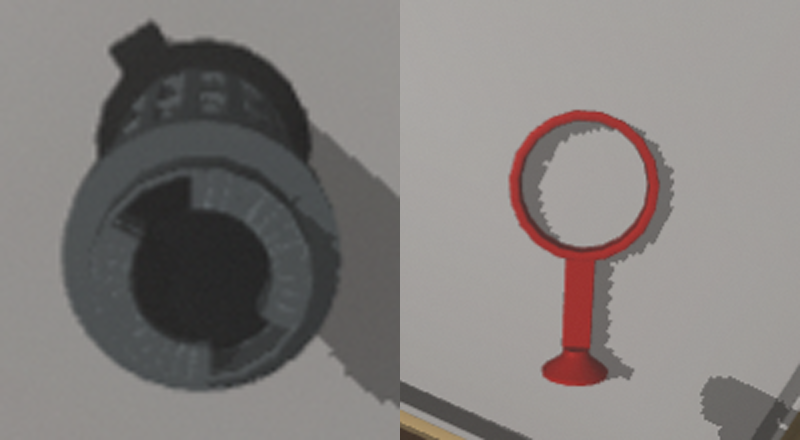

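```bash
python3 -c "
from h import *; c=cam('wrist',np.load('pics/guard.png.npy'))
m=px2w(c,(315.3,234.3),.154); a=px2w(c,(265+150/4,165+195/4),.154);b=px2w(c,(265+255/4,165+355/4),.154)
print('mouth',m,(a+b)/2,np.degrees(np.arctan2(*(a-b)[1::-1])))
print('tab',px2w(c,(265+138/4,165+42/4),.018)-m, np.degrees(np.arctan2(*(px2w(c,(265+138/4,165+42/4),.018)-m)[1::-1])))
c=cam('wrist',np.load('pics/clip.png.npy'))
r=px2w(c,(312,173),.022); e=px2w(c,(308,252),.022);f=px2w(c,(310,211),.022)
ang=np.degrees(np.arctan2(*(e-r)[1::-1]))
print('ring',r,'arm',f,e,ang,np.degrees(np.arctan2(*(e-f)[1::-1])))
g=r+.046*np.array([np.cos(np.radians(ang)),np.sin(np.radians(ang)),0]);print(g)
to((g[0],g[1],.030),ang+180)"
```

```text
mouth [ 0.5874294  -0.02947869  0.154     ] [ 0.58785814 -0.02973251  0.154     ] 72.69370914214714
tab [ 0.01306248  0.03653526 -0.136     ] 70.3264616494222
ring [ 0.47890189 -0.27108479  0.022     ] arm [ 0.45062245 -0.28350904  0.022     ] [ 0.41800184 -0.2979753   0.022     ] -156.17606870156646 -156.0841599740598
[ 0.4368215  -0.28966545  0.022     ]
pos [ 0.4369 -0.2965  0.1696] yaw 27.1 tilt [ 0.002 -0.    -1.   ] F [-0.8 -1.3  1.2] w 0.0854 g 0.0 t 6.95 q [ 0.23  0.37  0.38  1.95 -0.18  0.85 -0.39]
shift [ 0.029 -0.063  1.395]
turn 0.0179
```

```bash
python3 -m pendant '[[[0.03,-0.063,0.2],[0,0,0],1],[[0,0,0.2],[0,0,0.018],1],[[0,0,0.2],[0,0,0],1],[[0,0,0.2],[0,0,0],1],[[0,0,0.2],[0,0,0],1],[[0,0,0.2],[0,0,0],1],[[0,0,0.15],[0,0,0],0.5],[[0,0,0.045],[0,0,0],0.4],[[0,0,0],[0,0,0],0.3],[[0,0,0],[0,0,0],0],[[0,0,0],[0,0,0],0],[[0,0,0],[0,0,0],0],[[0,0,0],[0,0,0],0],[[0,0,0],[0,0,0],0],[[0,0,0],[0,0,0],0],[[0,0,0],[0,0,0],0]]' 30 
python3 -c "
from h import *; to()"
```

```text
t: 8.55
ee_pos: [0.4391, -0.2917, 0.0334]
orientation: [0.979, 0.206, 0.003, 0.002]
force: [-3.1, 2.9, 27.5]
gripper_width: 0.011
grip_force: 39.4
pos [ 0.4391 -0.2917  0.0334] yaw 23.7 tilt [ 0.007 -0.003 -1.   ] F [-3.1  2.9 27.5] w 0.011 g 39.4 t 8.55 q [ 0.3   0.59  0.3   2.02 -0.31  0.57 -0.35]
```

```bash
python3 -m pendant '[[[0,0,-0.1],[0,0,0],0],[[0,0,-0.2],[0,0,0],0],[[0,0,-0.3],[0,0,0],0],[[0,0,-0.4],[0,0,0],0],[[0,0,-0.4],[0,0,0],0],[[0,0,-0.4],[0,0,0],0],[[0,0,-0.2],[0,0,0],0],[[0,0,0],[0,0,0],0],[[0,0,0],[0,0,0],0],[[0,0,0],[0,0,0],0]]' |tail -2
python3 -c "
from h import *; w=snap('wrist','held.png'); to()
for z in(.154,.158,.16):
  c=cam('wrist',np.load('pics/guard.png.npy')); print(z,px2w(c,(315.3,234.3),z))
s=cam('scene');t=cam('top');print(px2w(s,(276,266.4),.16),px2w(t,(335,214.4),.16))
"
```

```text
gripper_width: 0.0112
grip_force: 29.3
pos [ 0.4347 -0.2892  0.2275] yaw 23.7 tilt [-0.002  0.001 -1.   ] F [-0.1 -0.4 -0.6] w 0.011 g 29.3 t 9.6 q [ 0.18  0.28  0.42  1.91 -0.14  0.98 -0.49]
0.154 [ 0.58747288 -0.02944095  0.154     ]
0.158 [ 0.58836105 -0.02870619  0.158     ]
0.16 [ 0.58880514 -0.02833881  0.16      ]
[ 0.58982408 -0.02583803  0.16      ] [ 0.58779185 -0.02925628  0.16      ]
```

View pics/held.png

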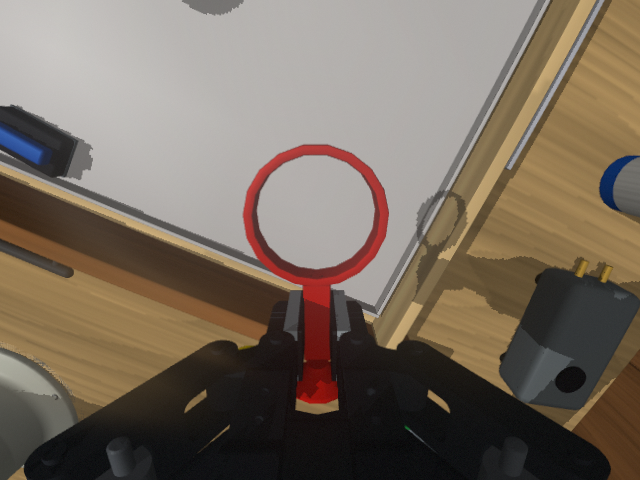

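```bash
python3 -c "
from h import *; from scipy.optimize import least_squares
w=cv2.imread('pics/held.png').astype(int); m=((w[...,2]>90)&(w[...,1]<80)&(w[...,0]<80)); m[280:]=0; m[:100]=0; m[:,:230]=0;m[:,400:]=0
cs,_=cv2.findContours(m.astype(np.uint8),cv2.RETR_EXTERNAL,cv2.CHAIN_APPROX_NONE); k=max(cs,key=len)[:,0]; k=k[k[:,1]<265]
print(len(k),k.min(0),k.max(0))
i=vision.camera_info('wrist');T=np.linalg.inv(np.array(i['tool_from_camera']));C=(np.array(i['intrinsics']),np.array(i['distortion']),T[:3,:3],T[:3,3])
a=np.linspace(0,2*np.pi,200);circ=.0295*np.c_[np.cos(a),np.sin(a),0*a]
from scipy.spatial import cKDTree
for tilt in(0,1):
  def f(p):
    X=circ@R.from_rotvec([0,p[3]*tilt,0]).as_matrix().T+p[:3]
    return cKDTree(w2px(C,X)).query(k)[0]
  s=least_squares(f,[.046,0,.005,0]); print(s.x,np.abs(s.fun).mean())
"
```

```text
301 [244 145] [388 264]
[0.04449119 0.00054153 0.00962242 0.        ] 0.7218363524867171
[ 0.04460797  0.00055748  0.0100546  -0.06047145] 0.7248975837616283
```

```bash
python3 -c "
from h import *; to((.5471,-.0461,.2))"
```

```text
pos [ 0.4347 -0.2892  0.2275] yaw 23.7 tilt [-0.002  0.001 -1.   ] F [-0.1 -0.4 -0.6] w 0.011 g 29.3 t 9.6 q [ 0.18  0.28  0.42  1.91 -0.14  0.98 -0.49]
shift [ 2.008 -1.772  0.275]
```

```bash
python3 -m pendant '[[[0.1,-0.0885,0],[0,0,0],0],[[0.2,-0.177,0],[0,0,0],0],[[0.2,-0.177,0],[0,0,0],0],[[0.2,-0.177,0],[0,0,0],0],[[0.2,-0.177,0],[0,0,0],0],[[0.2,-0.177,0],[0,0,0],0],[[0.2,-0.177,0],[0,0,0],0],[[0.2,-0.177,0],[0,0,0],0],[[0.2,-0.177,0],[0,0,0],0],[[0.2,-0.177,0],[0,0,0],0],[[0.2,-0.177,0],[0,0,0],0],[[0.1,-0.0885,0],[0,0,0],0],[[0,0,0.12],[0,0,0],0],[[0,0,0.12],[0,0,0],0],[[0,0,0],[0,0,0],0],[[0,0,0],[0,0,0],0],[[0,0,0],[0,0,0],0]]' |tail -2
python3 -c "
from h import *; w=snap('wrist','hover.png'); to((.5471,-.0461,.2));cv2.imwrite('pics/m3.png',cv2.resize(w[130:290,220:420],(750,600),interpolation=cv2.INTER_CUBIC))"
```

```text
gripper_width: 0.0112
grip_force: 29.3
pos [ 0.5587 -0.0239  0.2052] yaw 23.7 tilt [ 0.001 -0.    -1.   ] F [-0.1  0.3 -1.2] w 0.0111 g 29.3 t 11.35 q [-0.22  0.36  0.27  1.84 -0.12  0.95 -1.06]
shift [-0.195  0.157  0.052]
```

View pics/m3.png

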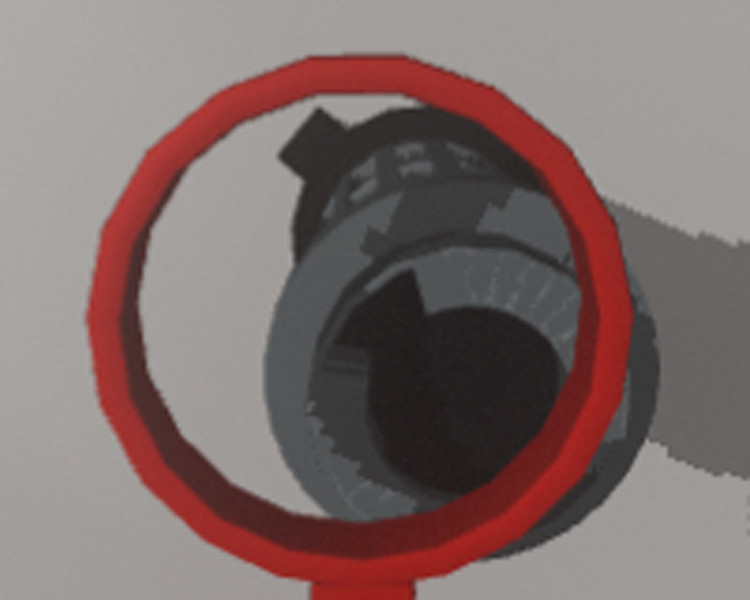

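```bash
python3 -c "
from h import *; p=np.load('pics/hover.png.npy');c=cam('wrist',p)
for z in(.154,.158,.16):
  m=px2w(c,(343.7,236.7),z);print(m)
x=np.array([np.cos(np.radians(23.7)),np.sin(np.radians(23.7))]);y=np.array([x[1],-x[0]])
m=px2w(c,(343.7,236.7),.158)[:2]
g=m-.0445*x-.0005*y;print(g); to((*g,.19))"
```

```text
[ 0.58742044 -0.02868715  0.154     ]
[ 0.58837736 -0.02790814  0.158     ]
[ 0.58885582 -0.02751864  0.16      ]
[ 0.5474294  -0.04533699]
pos [ 0.5587 -0.0239  0.2052] yaw 23.7 tilt [ 0.001 -0.    -1.   ] F [-0.1  0.3 -1.2] w 0.0111 g 29.3 t 11.35 q [-0.22  0.36  0.27  1.84 -0.12  0.95 -1.06]
shift [-0.189  0.151  0.152]
```

```bash
python3 -m pendant '[[[-0.1,0.08,0],[0,0,0],0],[[-0.089,0.072,0],[0,0,0],0],[[0,0,0],[0,0,0],0],[[0,0,0],[0,0,0],0],[[0,0,0.05],[0,0,0],0],[[0,0,0.05],[0,0,0],0],[[0,0,0.05],[0,0,0],0],[[0,0,0.05],[0,0,0],0],[[0,0,0.05],[0,0,0],0],[[0,0,0.05],[0,0,0],0],[[0,0,0.05],[0,0,0],0],[[0,0,0],[0,0,0],0],[[0,0,0],[0,0,0],0]]'
python3 -c "
from h import *; to((.5474,-.0453,.1634))"
```

```text
t: 12.65
ee_pos: [0.5474, -0.0445, 0.1697]
orientation: [0.979, 0.206, -0.0, -0.0]
force: [0.5, 0.1, -0.8]
gripper_width: 0.0111
grip_force: 29.3
pos [ 0.5474 -0.0445  0.1697] yaw 23.7 tilt [-0.  0. -1.] F [ 0.5  0.1 -0.8] w 0.0111 g 29.3 t 12.65 q [-0.19  0.39  0.27  1.9  -0.13  0.87 -1.01]
shift [-0.003  0.007  0.063]
```

```bash
for i in 1; do python3 -m pendant '[[[0,0.005,0.02],[0,0,0],0],[[0,0,0.02],[0,0,0],0],[[0,0,0],[0,0,0],0],[[0,0,0],[0,0,0],0]]'|grep -E 'ee_pos|force'; done
python3 -m pendant '[[[0,0,0.02],[0,0,0],0],[[0,0,0],[0,0,0],0],[[0,0,0],[0,0,0],0]]'|grep -E 'ee_pos|force'
```

```text
ee_pos: [0.5476, -0.0449, 0.1658]
force: [-1.2, -0.2, 0.3]
grip_force: 29.3
ee_pos: [0.5478, -0.045, 0.1639]
force: [1.1, -0.5, -0.2]
grip_force: 29.3
```

```bash
python3 -m pendant '[[[0,0,0.02],[0,0,0],0],[[0,0,0],[0,0,0],0],[[0,0,0],[0,0,0],0]]'|grep -E 'ee_pos|force'
python3 -m pendant '[[[0,0,0.02],[0,0,0],0],[[0,0,0],[0,0,0],0],[[0,0,0],[0,0,0],0]]'|grep -E 'ee_pos|force'
```

```text
ee_pos: [0.548, -0.0448, 0.163]
force: [-3.4, 0.4, 9.0]
grip_force: 30.6
ee_pos: [0.5479, -0.0449, 0.1619]
force: [-6.4, 1.0, 16.3]
grip_force: 32.1
```

```bash
python3 -m pendant '[[[0,0,-0.02],[0,0,0],0],[[0,0,0],[0,0,0],0.2],[[0,0,0],[0,0,0],0.5],[[0,0,0],[0,0,0],0.5],[[0,0,0],[0,0,0],0.5],[[0,0,0],[0,0,0],0.5],[[0,0,-0.1],[0,0,0],0.5],[[0,0,-0.2],[0,0,0],0.5],[[0,0,-0.3],[0,0,0],0.5],[[0,0,-0.3],[0,0,0],0.5],[[0,0,-0.3],[0,0,0],0.5],[[0,0,0],[0,0,0],0.5],[[0,0,0],[0,0,0],0.5],[[0,0,0],[0,0,0],0.5]]'|grep -E 'ee_pos|force|width'
python3 -c "
from h import *; w=snap('wrist','placed.png'); s=snap('scene','sc2.png'); to((.4687,.2267,.28),41.5)
cv2.imwrite('pics/m4.png',np.hstack([cv2.resize(w[100:350,220:420],(400,500)),cv2.resize(s[220:320,230:310],(400,500),interpolation=cv2.INTER_CUBIC)]))"
```

```text
ee_pos: [0.547, -0.0449, 0.2812]
force: [-0.8, -0.5, 0.4]
gripper_width: 0.043
grip_force: 0.0
pos [ 0.5468 -0.0449  0.2807] yaw 23.7 tilt [-0.002 -0.    -1.   ] F [ 0.2  0.6 -0.6] w 0.0431 g 0.0 t 15.45 q [-0.21  0.26  0.29  1.79 -0.08  1.1  -1.05]
shift [ 0.379 -2.8    0.008]
turn -0.0986
```

View pics/m4.png

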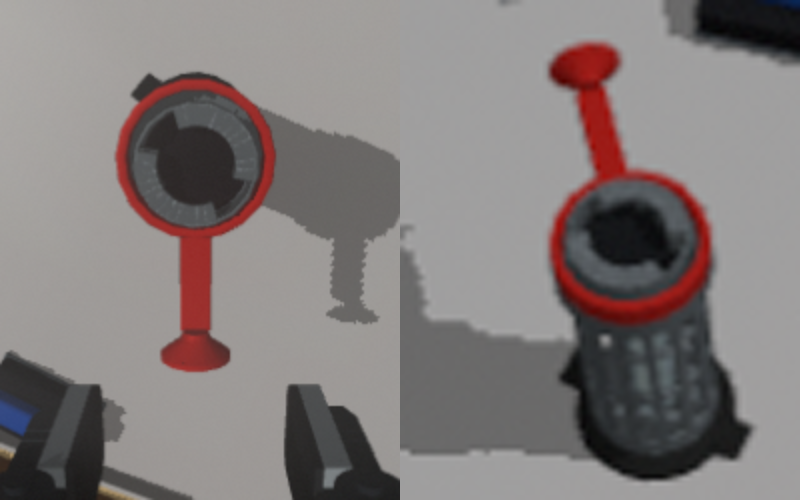

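```bash
python3 -m pendant '[[[0.018,-0.14,0],[0,0,0],0.6],[[0.038,-0.28,0],[0,0,0],0.6],[[0.038,-0.28,0],[0,0,0],0.6],[[0.038,-0.28,0],[0,0,0],0.6],[[0.038,-0.28,0],[0,0,0],0.6],[[0.038,-0.28,0],[0,0,0],0.6],[[0.038,-0.28,0],[0,0,0],0.6],[[0.038,-0.28,0],[0,0,0],0.6],[[0.038,-0.28,0],[0,0,0],0.6],[[0.038,-0.28,0],[0,0,0],0.6],[[0.019,-0.14,0],[0,0,-0.033],0.6],[[0,0,0],[0,0,-0.033],0.6],[[0,0,0],[0,0,-0.033],0.6],[[0,0,0.3],[0,0,0],0.6],[[0,0,0.3],[0,0,0],0.6],[[0,0,0.3],[0,0,0],0.6],[[0,0,0.3],[0,0,0],0.6],[[0,0,0],[0,0,0],0.6],[[0,0,0],[0,0,0],0.6]]'|grep -E 'ee_pos|force|width'
python3 -c "
from h import *;  to((.4687,.2267,.052),41.5)
c=cam('wrist',np.load('pics/placed.png.npy'))
for z in(.154,.158,.16): print(px2w(c,(318,182.5),z))
a=px2w(c,(220+157/2,100+125/2),.158);b=px2w(c,(220+232/2,100+203/2),.158);print(np.degrees(np.arctan2(*(a-b)[1::-1])))"
```

```text
ee_pos: [0.4688, 0.227, 0.1616]
force: [0.5, 0.6, 1.5]
gripper_width: 0.0512
grip_force: 0.0
pos [0.4688 0.227  0.1616] yaw 41.6 tilt [-0.002 -0.001 -1.   ] F [0.5 0.6 1.5] w 0.0512 g 0.0 t 17.35 q [-0.56  0.35  0.07  1.96 -0.03  0.83 -1.32]
shift [-0.     0.002  1.096]
turn 0.0005
[ 0.58768669 -0.02895534  0.154     ]
[ 0.58816492 -0.02873324  0.158     ]
[ 0.58840403 -0.02862219  0.16      ]
67.67075263513529
```

```bash
python3 -m pendant '[[[0,0,0.3],[0,0,0],0.6],[[0,0,0.3],[0,0,0],0.6],[[0,0,0.3],[0,0,0],0.6],[[0,0,0.15],[0,0,0],0.5],[[0,0,0.045],[0,0,0],0.4],[[0,0,0],[0,0,0],0.3],[[0,0,0],[0,0,0],0],[[0,0,0],[0,0,0],0],[[0,0,0],[0,0,0],0],[[0,0,0],[0,0,0],0],[[0,0,0],[0,0,0],0],[[0,0,0],[0,0,0],0]]' 50 |grep -E 'ee_pos|force|width'
python3 -c "
from h import *;  to()"
```

```text
ee_pos: [0.4706, 0.2272, 0.0536]
force: [-0.6, -0.9, 6.0]
gripper_width: 0.0108
grip_force: 54.7
pos [0.4706 0.2272 0.0536] yaw 41.6 tilt [ 0.002  0.001 -1.   ] F [-0.6 -0.9  6. ] w 0.0108 g 54.7 t 18.55 q [-0.54  0.53  0.05  2.01 -0.05  0.6  -1.3 ]
```

```bash
python3 -m pendant '[[[0,0,-0.1],[0,0,0],0],[[0,0,-0.3],[0,0,0],0],[[0,0,-0.4],[0,0,0],0],[[0,0,-0.4],[0,0,0],0],[[0,0,-0.4],[0,0,0],0],[[0,0,-0.3],[0,0,0],0],[[0,0,-0.1],[0,0,0],0],[[0,0,0],[0,0,-0.041],0],[[0,0,0],[0,0,-0.041],0],[[0,0,0],[0,0,-0.041],0],[[0,0,0],[0,0,-0.041],0],[[0,0,0],[0,0,0],0],[[0,0,0],[0,0,0],0]]' |grep -E 'ee_pos|force|width'
python3 -c "
from h import *;  to((.5883,-.0284,.24),71)"
```

```text
ee_pos: [0.4691, 0.2262, 0.2517]
force: [-1.0, 0.8, -0.4]
gripper_width: 0.0112
grip_force: 53.7
pos [0.4691 0.2262 0.2517] yaw 70.9 tilt [-0.001 -0.001 -1.   ] F [-1.   0.8 -0.4] w 0.0112 g 53.7 t 19.85 q [-0.51  0.24  0.01  1.88 -0.    1.03 -0.83]
shift [-2.015  1.96   0.117]
turn -0.0007
```

```bash
python3 -m pendant '[[[-0.0915,0.089,0],[0,0,0],0],[[-0.183,0.178,0],[0,0,0],0],[[-0.183,0.178,0],[0,0,0],0],[[-0.183,0.178,0],[0,0,0],0],[[-0.183,0.178,0],[0,0,0],0],[[-0.183,0.178,0],[0,0,0],0],[[-0.183,0.178,0],[0,0,0],0],[[-0.183,0.178,0],[0,0,0],0],[[-0.183,0.178,0],[0,0,0],0],[[-0.183,0.178,0],[0,0,0],0],[[-0.183,0.178,0],[0,0,0],0],[[-0.0915,0.089,0],[0,0,0],0],[[0,0,0],[0,0,0],0],[[0,0,0],[0,0,0],0]]' |grep -E 'ee_pos|force|width'
python3 -c "
from h import *; w=snap('wrist','capheld.png'); s=snap('scene','sc3.png'); to((.5883,-.0284,.2125),71)
cv2.imwrite('pics/m5.png',np.hstack([cv2.resize(w[180:380,220:420],(500,500),interpolation=cv2.INTER_CUBIC),cv2.resize(s[200:325,240:315],(300,500),interpolation=cv2.INTER_CUBIC)]))"
```

```text
ee_pos: [0.589, -0.0266, 0.252]
force: [0.0, 0.7, -1.0]
gripper_width: 0.0108
grip_force: 53.7
pos [ 0.5891 -0.0255  0.2522] yaw 71.2 tilt [-0.001  0.001 -1.   ] F [ 0.4  0.6 -0.2] w 0.0106 g 53.7 t 21.35 q [-0.12  0.36  0.15  1.72 -0.06  1.07 -0.28]
shift [-0.03   0.002  0.397]
turn 0.0011
```

View pics/m5.png

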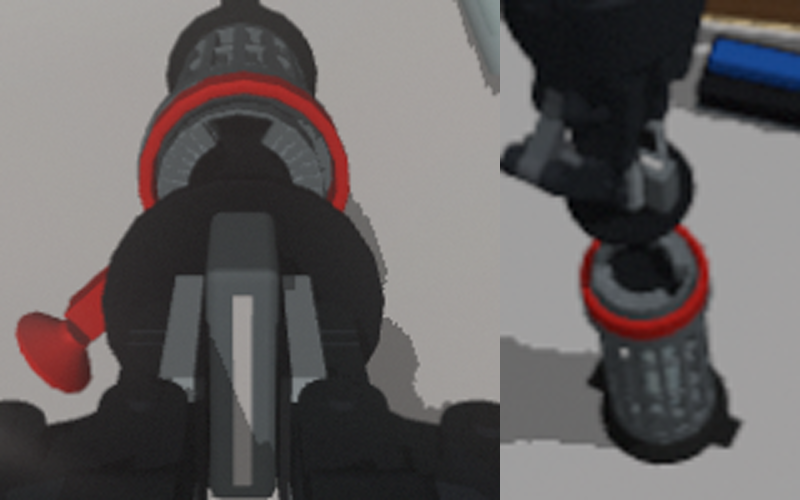

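```bash
python3 -c "
from h import *
i=vision.camera_info('wrist');T=np.linalg.inv(np.array(i['tool_from_camera']));C=(np.array(i['intrinsics']),np.array(i['distortion']),T[:3,:3],T[:3,3])
a=np.linspace(0,2*np.pi,720)
for d in(.017,.020):
  for x in(-.003,0,.003):
    p=w2px(C,np.c_[x+.028*np.cos(a),.028*np.sin(a),d+0*a]); print(d,x,'top',p[:,1].min().round(1),'l/r',p[:,0].min().round(1),p[:,0].max().round(1))
to((.5883,-.0284,.2125),71.2)"
```

```text
0.017 -0.003 top 256.1 l/r 256.5 374.6
0.017 0 top 249.8 l/r 256.2 375.0
0.017 0.003 top 243.3 l/r 255.8 375.3
0.02 -0.003 top 253.9 l/r 257.6 373.6
0.02 0 top 247.6 l/r 257.2 373.9
0.02 0.003 top 241.3 l/r 256.9 374.3
pos [ 0.5891 -0.0255  0.2522] yaw 71.2 tilt [-0.001  0.001 -1.   ] F [ 0.4  0.6 -0.2] w 0.0106 g 53.7 t 21.35 q [-0.12  0.36  0.15  1.72 -0.06  1.07 -0.28]
shift [-0.03   0.002  0.397]
turn -0.0
```

```bash
python3 -m pendant '[[[-0.015,0.002,0.1],[0,0,0],0],[[0,0,0.15],[0,0,0],0],[[0,0,0.15],[0,0,0],0],[[0,0,0.1],[0,0,0],0],[[0,0,0],[0,0,0],0],[[0,0,0],[0,0,0],0],[[0,0,0],[0,0,0],0]]' >/dev/null
python3 -c "
from h import *
to((.5883,-.0268,.2),71.2)"
```

```text
pos [ 0.5898 -0.0289  0.2029] yaw 71.1 tilt [ 0.001 -0.    -1.   ] F [ 0.9 -0.1 -0.1] w 0.011 g 53.7 t 22.05 q [-0.11  0.41  0.15  1.77 -0.07  0.97 -0.27]
shift [ 0.015 -0.021  0.029]
turn -0.0007
```

```bash
python3 -m pendant '[[[0.01,-0.015,0],[0,0,0],0],[[0,0,0],[0,0,0],0],[[0,0,0.03],[0,0,0],0],[[0,0,0.03],[0,0,0],0],[[0,0,0.03],[0,0,0],0],[[0,0,0],[0,0,0],0],[[0,0,0],[0,0,0],0]]' |grep -E 'ee_pos|force'
python3 -m pendant '[[[0,0,0.03],[0,0,0],0],[[0,0,0],[0,0,0],0],[[0,0,0],[0,0,0],0]]' |grep -E 'ee_pos|force'
```

```text
ee_pos: [0.588, -0.0274, 0.193]
force: [0.1, -0.1, -0.0]
grip_force: 53.7
ee_pos: [0.5881, -0.0273, 0.1902]
force: [1.3, -0.5, -0.5]
grip_force: 53.7
```

Entering freely (already about 7 mm into the mouth). On down to the seat.

```bash
python3 -m pendant '[[[0,0,0.03],[0,0,0],0],[[0,0,0],[0,0,0],0],[[0,0,0],[0,0,0],0]]' |grep -E 'ee_pos|force'
python3 -m pendant '[[[0,0,0.02],[0,0,0],0],[[0,0,0],[0,0,0],0],[[0,0,0],[0,0,0],0]]' |grep -E 'ee_pos|force'
```

```text
ee_pos: [0.588, -0.0273, 0.1871]
force: [0.6, -0.1, 0.3]
grip_force: 53.7
ee_pos: [0.5883, -0.0274, 0.1867]
force: [-3.8, 0.1, 7.3]
grip_force: 54.9
```

```bash
python3 -m pendant '[[[0,0,0],[0,0,0.025],0],[[0,0,0],[0,0,0.025],0],[[0,0,0],[0,0,0.025],0],[[0,0,0],[0,0,0.025],0],[[0,0,0],[0,0,0.025],0],[[0,0,0],[0,0,0],0],[[0,0,0],[0,0,0],0]]' |grep -E 'ee_pos|force'
python3 -c "
from h import *
to(None,26.2);print(ctrl.sense()['torque'])"
```

```text
ee_pos: [0.589, -0.0272, 0.1867]
force: [-2.5, 1.0, 7.3]
grip_force: 54.7
pos [ 0.589  -0.0272  0.1867] yaw 48.6 tilt [ 0.002  0.    -1.   ] F [-2.5  1.   7.3] w 0.0109 g 54.7 t 24.35 q [-0.18  0.43  0.23  1.78 -0.12  0.94 -0.62]
turn 0.1243
[ 0.2014842   0.34764597 -0.02745732]
```

```bash
python3 -m pendant '[[[0,0,0],[0,0,0.025],0],[[0,0,0],[0,0,0.025],0],[[0,0,0],[0,0,0.025],0],[[0,0,0],[0,0,0.025],0],[[0,0,0],[0,0,0.022],0],[[0,0,0],[0,0,0],0],[[0,0,0],[0,0,0],0],[[0,0,0],[0,0,0],0],[[0,0,0],[0,0,0],0]]' |grep -E 'ee_pos|force'
python3 -c "
from h import *
to(None,26.2);print(ctrl.sense()['torque']);snap('scene','end.png');snap('top','endt.png')
s=cv2.imread('pics/end.png');t=cv2.imread('pics/endt.png')
cv2.imwrite('pics/m6.png',np.hstack([cv2.resize(s[200:325,240:340],(400,500)),cv2.resize(t[165:290,285:385],(400,500))]))"
```

```text
ee_pos: [0.5893, -0.0269, 0.1867]
force: [-1.0, 1.4, 4.8]
grip_force: 54.6
pos [ 0.5893 -0.0269  0.1867] yaw 26.6 tilt [ 0.003  0.001 -1.   ] F [-1.   1.4  4.8] w 0.0109 g 54.6 t 25.25 q [-0.24  0.44  0.31  1.79 -0.16  0.94 -0.97]
turn 0.0024
[ 0.27602717  0.1128466  -0.03760619]
```

```bash
python3 -c "
from plant import ctrl; print(ctrl.close_job())"
```

```text
the job is handed in; nothing more can be done
None
```

I handed the job in at about 25 s: the large clip lies flat round the neck, and the cap is fully home, turned about 44.5° clockwise and still gripped. My ten pictures ran out before the cap went in, so its seat and turn are judged from tool height, angle and forces, and no verdict was returned.

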